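# Bring the ball dish round to the caster cup

### The arm

A 6-joint arm with a two-finger parallel gripper is mounted at the origin on the work surface; the furniture and walls round the work are solid. World frame = base frame: x ahead of the robot, y to its left, z up, the work surface at z = 0. Lengths are in m, angles in rad, forces in N, time in s.
With the tool pointing down it reaches from about 0.4 to 0.825 m from the base axis. Payload 7 kg.
Tool frame: the origin (TCP) lies at the very end of the fingers, on their centre line; the grasp point (between the pads) lies 19 mm behind it; z points along the fingers, y is the line along which they close (so a half turn about z gives the same grasp; the last joint's range is limited). The gripper opens to 88 mm and grips with 3 to 60 N. Pads are 19 mm wide; open, the fingers measure 130 mm over their backs; the gripper's body (78 mm by 193 mm) begins 47 mm behind the grasp point.
Start: joints at [-0.913, 0.359, 0.012, 0, -1.224, -0.288], TCP at [0.244, -0.629, 0.204] pointing down, gripper open.
Joint ranges: [-3.07, 3.07], [-1.43, 2.12], [-1.02, 1.25], [-3.03, 1.67], [-3.05, -0], [-3.03, 3.03]. Speed limits (rad/s): [2.39, 2.39, 3.01, 3.14, 3.14, 3.14].

### API

Orientations are given as a rotation vector (axis times angle).
In Python, from rig import r, fingers, kin, readout, capture, close_job, search_frame, cut_out, mark_of gives the robot as it stands. Calls block until the motion is done:
- r.movep(position, orientation): joint-space move of the TCP to a pose.
- r.movel(position, velocity=0.15, rot=None, force_limit=None): straight line of the TCP; rot=None keeps the orientation; velocity is the mean speed in m/s. With force_limit (N) it stops when the force on the tool has changed by that much, and returns True; else False.
- r.goto_joints(angles): joint-space move.
- fingers.grip(opening): finger opening in m; the grip force is fixed at half the most; returns when the fingers have stopped.
- r.pause(seconds).
- kin.solve_ik(position, orientation): joint angles nearest the present ones, or None.
- readout.get_obs(): the state.
- capture(name): name is "scene" or "side" or "wrist"; returns a dict with "color" (480x640x3 uint8, red, green, blue), "fov_y" (degrees; the focal length in pixels is half the picture's height over the tangent of half this angle, whatever the lens; pixels are square), "cx", "cy" (the principal point, pixels), "extrinsics" (4x4, takes a point from world to camera coordinates); the wrist camera has in their place "tool_from_camera" (4x4, takes a point from camera to tool coordinates, whose origin is the TCP and whose axes are the flange's). Camera axes: x right, y up, looking along -z (the intrinsics and any distortion apply to the point x, -y, -z); pixel columns grow to the right and rows downward; lengths in m; the calibration is good to about 2 mm. A picture is of the moment at which its call begins: read the wrist's pose just before it. There is no depth.
A pose or a line that the arm cannot do raises r.IKError and nothing moves.
- close_job(): hands the job in; it is judged then, once.
Trained networks look in the newest picture that a camera, given by its name, has taken for a name from the list of things; names that differ only in an ending like _2 or _b are one class to them, and where a whole thing is asked for, a point or a joint stands for the part that bears it (a point fixed in the world has none). Each returns a list of dicts, best first, with "p" (0 to 1); they miss things now and then, are a little off and sometimes report something else, mostly with a low value. They report only what shows in the picture. A call takes as long as a camera call.
- search_frame(label, camera): "box" ([centre column, centre row, width, height] in pixels, round what is visible of it).
- cut_out(label, camera): "pixels" (480x640 bool, what is visible of it) and "box" ([centre column, centre row, width, height] in pixels, round what is visible of it).
- mark_of(label, camera): "uv" ([column, row] in pixels: a listed point, or the origin of a listed thing).
The state is a dict: "t": time; "joint_positions": joint angles; "qvel": joint speeds; "effort": joint torques, N m; "tcp_pos": TCP position; "orientation": TCP orientation; "ft_force": force on the tool from outside, world axes, zero at the start; "torque": the same for the moment, N m; "gripper_width": finger opening in m; "gripper_force": force on a finger pad.
Only numpy, scipy, OpenCV 4.12 (cv2) and the standard library are available. Lean on these libraries where they do the work, as an engineer would, in place of code of your own. Each camera call takes 0.05 s, during which the arm holds its last target. There are 200 camera calls.

### The job

A steel ball lies loose in a wooden dish with an arched handle. Take the dish by the middle of the handle bar with a light grip (no more than about 30 N on each finger), lift it straight up about 10 cm off its rest, and only then turn it on the spot through a quarter turn, so that its pouring lip points at the steel caster cup beside the rest, ready to be tipped. Keep the dish level and the ball in its middle throughout, leave the tin alone, and finish still holding the dish there, level and steady over its rest.

Things in the scene. Friction and masses are not known exactly. Their poses are not given: they have to be found in the camera images.
- dish: round light wooden dish, 150 mm across, 119 mm high with its handle, 290 to 450 g; origin: centre of its underside, z up. Foot 86 mm across, 10 mm high; floor 10 mm thick at the centre, falls to it at 4 degrees (9 degrees beyond 28 mm); rim 26 mm high with one gap. Pouring lip in the gap, a channel 43 mm wide, along dish -x; at the start it points roughly toward the robot
- handle (a point): middle of the handle bar, straight above the dish's centre, 110 mm above the underside. The wooden bar stands on posts at dish y = -70 and +70 mm, is 14 mm thick (dish x) and 18 mm high, runs along dish y, free length about 130 mm: pinch it from above with the fingers closing along dish x. Axes as the dish's
- lip (a point): end of the pouring lip: 98 mm from the dish's centre along dish -x, 18 mm above the underside
- dish_middle (a point): on the dish's axis, 22.5 mm above its underside: where the ball's centre is when it lies in the middle
- ball_center (a point): centre of the loose steel ball, 25 mm across, 64 g; it rolls freely in the dish
- rest: square plywood board, 140 x 140 x 12 mm, fixed to the bench, with a low collar (114 mm across, 94 mm inside, 8 mm high) in the middle in which the dish's foot stands; origin: centre of its underside. The dish's underside starts 12 mm above it
- caster_cup: open steel cup, 42 mm across, with a round flange on a square dark wooden block (62 mm), 48 mm high in all, fixed to the bench about 165 mm to the left or to the right of the rest's centre. Origin: centre of its underside, straight below the cup
- wax_tin: flat round lidded tin of wax, 85 mm across, 32 mm high, loose, on the other side of the rest, about 165 mm from its centre; not to be moved. Origin: centre of its underside

How it is judged:
By the outcome, as a careful person would: the job done as asked, in the order asked, and still so for the second after the job is handed in, while the arm keeps its last pose, push and grip.
It also fails if it takes over 40 s, if anything falls off the work surface, if the arm or the gripper's body presses on something with over 40 N, if the wrist force passes 120 N, or if a joint passes its speed limit or range.

## Working session

There is one attempt and no reset: what is moved stays moved. The work goes in short steps, each a Python script; the robot and the scene stay as the last script left them, time stands still between calls to the robot, and variables do not carry over. Pictures are saved under pics/ and viewed, at most 10 in all, crops included, and the job is handed in when it is done.

```bash
ls; mkdir -p pics; python3 - <<'E'
from rig import *
import cv2,numpy as np
o=readout.get_obs();print(o['t'],o['tcp_pos'],o['orientation'],o['gripper_width'])
for c in ['scene','side']:
    d=capture(c);cv2.imwrite(f'pics/{c}0.png',d['color'][:,:,::-1])
    print(c,{k:(np.round(v,4).tolist() if not isinstance(v,(int,float)) else v) for k,v in d.items() if k!='color'})
    for l in ['handle','lip','ball_center','dish','rest','caster_cup','wax_tin','dish_middle']:
        print(l,[(np.round(m['uv'],1).tolist(),round(float(m['p']),2)) for m in mark_of(l,c)][:2])
E
```

```text
pics
0.0 [ 0.24371885 -0.62888896  0.20350095] [ 5.77202129e-01 -3.08766170e+00 -2.57665185e-03] 0.0875405787212709
scene {'fov_y': 52.697636676547376, 'cx': 317.22717920129685, 'cy': 238.22851047491233, 'extrinsics': [[-0.7508, -0.6602, -0.0209, 0.3776], [0.2892, -0.3571, 0.8881, -0.2236], [-0.5938, 0.6608, 0.4591, -0.6475], [0.0, 0.0, 0.0, 1.0]]}
handle [([346.5, 223.4], 0.55)]
lip [([392.8, 286.5], 0.93), ([345.8, 268.9], 0.51)]
ball_center [([345.3, 267.9], 0.58)]
dish [([345.2, 278.9], 0.62)]
rest [([347.2, 286.0], 0.71)]
caster_cup [([295.2, 331.9], 0.92)]
wax_tin [([384.1, 249.9], 0.96)]
dish_middle [([344.9, 265.7], 0.57), ([346.0, 285.3], 0.55)]
side {'fov_y': 44.918220777526706, 'cx': 329.12662299483276, 'cy': 233.5088045020154, 'extrinsics': [[0.8891, -0.4576, -0.0087, -0.3842], [0.2804, 0.5296, 0.8005, -0.2357], [-0.3617, -0.7142, 0.5992, -0.7891], [0.0, 0.0, 0.0, 1.0]]}
handle [([341.0, 247.5], 0.57)]
lip [([286.6, 318.0], 0.9), ([407.4, 373.1], 0.69)]
ball_center [([339.7, 292.5], 0.7)]
dish [([341.0, 300.6], 0.73)]
rest []
caster_cup [([285.4, 253.7], 0.81)]
wax_tin [([405.9, 371.4], 0.68)]
dish_middle [([341.9, 290.6], 0.89)]
```

```bash
cat > h.py <<'E'
import numpy as np, cv2
def P(d,T=None):
    f=240/np.tan(np.radians(d['fov_y'])/2); K=np.array([[f,0,d['cx']],[0,f,d['cy']],[0,0,1]])
    E=np.array(d['extrinsics']) if T is None else T
    return K@np.diag([1,-1,-1])@E[:3]
def tri(Pa,a,Pb,b):
    X=cv2.triangulatePoints(Pa,Pb,np.float64(a).reshape(2,1),np.float64(b).reshape(2,1))[:,0];return X[:3]/X[3]
def proj(P,X):
    q=P@np.append(X,1);return q[:2]/q[2]
def onz(P,uv,z):
    # point on plane z
    M=np.column_stack([P[:,0],P[:,1],P[:,2]*z+P[:,3]]); q=np.linalg.solve(M,[*uv,1]);return np.array([q[0]/q[2],q[1]/q[2],z])
E
python3 - <<'E'
from rig import *
from h import *
np.set_printoptions(precision=4,suppress=True)
D={c:capture(c) for c in ['scene','side']};Ps={c:P(D[c]) for c in D}
M={}
Z=dict(handle=.122,lip=.03,ball_center=.0345,dish=.012,dish_middle=.0345,caster_cup=0,wax_tin=0)
for l,z in Z.items():
    uv=[mark_of(l,c) for c in D]
    if not all(uv): print(l,'miss');continue
    uv=[u[0]['uv'] for u in uv]
    X=tri(Ps['scene'],uv[0],Ps['side'],uv[1])
    print(l,X,'res',proj(Ps['scene'],X)-uv[0],'planes',onz(Ps['scene'],uv[0],z)[:2],onz(Ps['side'],uv[1],z)[:2])
E
```

```text
handle [ 0.4451 -0.0201  0.1259] res [0.0212 0.0225] planes [ 0.4502 -0.0265] [ 0.4475 -0.0158]
lip [ 0.3478 -0.0237  0.0317] res [0.8327 0.6546] planes [ 0.3515 -0.0268] [ 0.3471 -0.0229]
ball_center [ 0.4452 -0.0201  0.037 ] res [0.3563 0.3353] planes [ 0.449 -0.024] [ 0.4458 -0.0182]
dish [ 0.4459 -0.015   0.0153] res [2.6984 2.465 ] planes [ 0.4587 -0.0229] [ 0.4423 -0.0153]
dish_middle [ 0.4404 -0.0138  0.0398] res [2.0466 1.9109] planes [ 0.4533 -0.0239] [ 0.4392 -0.0113]
caster_cup miss
wax_tin [ 0.4699 -0.1755 -0.0046] res [-0.1892 -0.1681] planes [ 0.4646 -0.1681] [ 0.4679 -0.1784]
```

View pics/scene0.png

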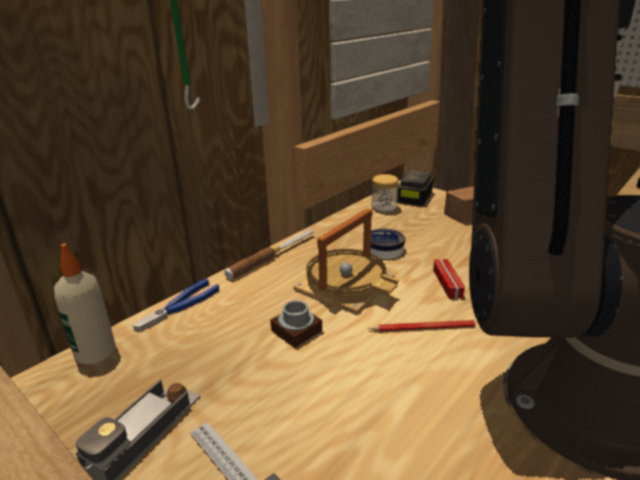

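View pics/side0.png

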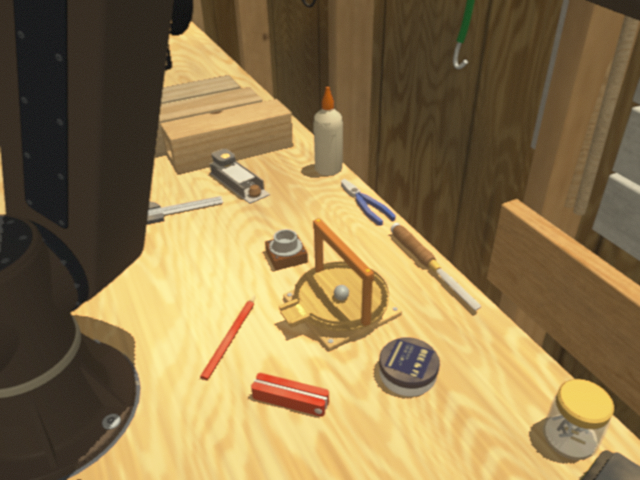

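```bash
cat >> h.py <<'E'
from scipy.spatial.transform import Rotation as R
def down(a):
    """tool pointing down with tool y at world angle a"""
    y=np.array([np.cos(a),np.sin(a),0]);z=np.array([0,0,-1.]);x=np.cross(y,z)
    return R.from_matrix(np.column_stack([x,y,z])).as_rotvec()
def wristP(d,o):
    T=np.eye(4);T[:3,:3]=R.from_rotvec(o['orientation']).as_matrix();T[:3,3]=o['tcp_pos']
    return P(d,np.linalg.inv(T@np.array(d['tool_from_camera'])))
E
python3 - <<'E'
from rig import *
from h import *
np.set_printoptions(precision=3,suppress=True)
D={c:capture(c) for c in ['scene','side']}
print('cup',[onz(P(D['scene']),(295.2,331.9),0), onz(P(D['side']),(285.4,253.7),0)], tri(P(D['scene']),(295.2,331.9),P(D['side']),(285.4,253.7)))
for a in [0,np.pi]:
    for z in [.103,.26]:
        for da in [0,-np.pi/2]:
            print(a,z,da,kin.solve_ik([.445,-.02,z],down(a+da)))
E
```

```text
cup [array([0.421, 0.148, 0.   ]), array([0.422, 0.153, 0.   ])] [0.42  0.15  0.002]
0 0.103 0 [ 0.4    0.075 -0.617  0.    -0.879  2.741]
0 0.103 -1.5707963267948966 [ 0.4    0.075 -0.617  0.    -0.879  1.171]
0 0.26 0 [ 0.4   -0.067 -0.371  0.    -1.266  2.741]
0 0.26 -1.5707963267948966 [ 0.4   -0.067 -0.371  0.    -1.266  1.171]
3.141592653589793 0.103 0 [ 0.4    0.075 -0.617  0.    -0.879 -0.4  ]
3.141592653589793 0.103 -1.5707963267948966 [ 0.4    0.075 -0.617  0.    -0.879 -1.971]
3.141592653589793 0.26 0 [ 0.4   -0.067 -0.371  0.    -1.266 -0.4  ]
3.141592653589793 0.26 -1.5707963267948966 [ 0.4   -0.067 -0.371  0.    -1.266 -1.971]
```

```bash
python3 - <<'E'
from rig import *
from h import *
np.set_printoptions(precision=4,suppress=True)
r.movel([.244,-.629,.30])
r.movep([.40,-.02,.30],down(np.pi))
r.pause(.3)
o=readout.get_obs();print(o['t'],o['tcp_pos'],o['ft_force'])
d=capture('wrist');cv2.imwrite('pics/w0.png',d['color'][:,:,::-1]);Pw=wristP(d,o)
Z=dict(handle=.122,lip=.03,ball_center=.0345,dish=.012,dish_middle=.0345,rest=0,caster_cup=0,wax_tin=0)
for l,z in Z.items():
    for m in mark_of(l,'wrist')[:2]: print(l,m['p'],m['uv'],onz(Pw,m['uv'],z)[:2])
print(np.array(d['tool_from_camera']))
E
```

```text
5.125 [ 0.4001 -0.0202  0.2999] [-0.5726  0.8026  1.4892]
handle 0.79 [278.0, 217.6] [ 0.4443 -0.0172]
lip 0.69 [364.6, 202.6] [ 0.345  -0.0157]
ball_center 0.47 [307.1, 305.0] [0.4196 0.1256]
dish 0.84 [286.5, 201.1] [ 0.446  -0.0144]
dish_middle 0.94 [287.7, 205.4] [ 0.4424 -0.013 ]
caster_cup 0.76 [309.6, 307.9] [0.4175 0.1477]
wax_tin 0.7 [265.2, 72.5] [ 0.4687 -0.1712]
[[ 0.0004  0.9567  0.2911  0.0786]
 [ 1.     -0.0005  0.0005  0.0004]
 [ 0.0006  0.2911 -0.9567 -0.1803]
 [ 0.      0.      0.      1.    ]]
```

View pics/w0.png

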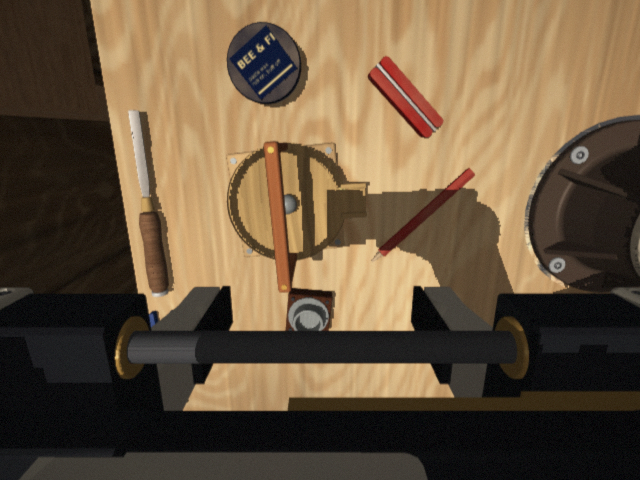

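```bash
python3 - <<'E'
from rig import *
from h import *
np.set_printoptions(precision=4,suppress=True)
r.movel([.445,-.019,.27],velocity=.1)
r.pause(.3)
o=readout.get_obs()
d=capture('wrist');im=d['color'].copy();Pw=wristP(d,o)
cs=mark_of('handle','wrist');print(cs and (cs[0]['uv'],onz(Pw,cs[0]['uv'],.122)))
for l,z in dict(lip=.03,dish_middle=.0345,ball_center=.0345,caster_cup=0).items():
    for m in mark_of(l,'wrist')[:1]: print(l,m['p'],m['uv'],onz(Pw,m['uv'],z)[:2])
h=cv2.cvtColor(im,cv2.COLOR_RGB2HSV)
m=cv2.inRange(h,(4,130,90),(13,255,255))
n,lab,st,ce=cv2.connectedComponentsWithStats(m)
k=1+np.argmax(st[1:,4]);print(st[k])
ys,xs=np.nonzero(lab==k)
pts=np.array([onz(Pw,(x,y),.131)[:2] for x,y in zip(xs,ys)])
print(cv2.minAreaRect(np.float32(pts*1000)))
im[lab==k]=[0,255,0]
for q in [(.445,-.09,.131),(.445,.05,.131),(.445,-.02,.131)]: cv2.circle(im,tuple(int(v) for v in proj(Pw,q)),2,(255,0,255),-1)
cv2.imwrite('pics/w1.png',im[:,:,::-1])
E
```

```text
([323.6, 225.2], array([ 0.4428, -0.0152,  0.122 ]))
lip 0.64 [403.3, 203.3] [ 0.3477 -0.019 ]
dish_middle 0.77 [323.1, 209.4] [ 0.443  -0.0125]
ball_center 0.55 [319.9, 205.8] [ 0.4468 -0.0168]
caster_cup 0.82 [339.4, 320.0] [0.4196 0.1529]
[310 140  19  61 855]
((447.0999450683594, -66.58560943603516), (13.593621253967285, 52.30556869506836), 3.334564447402954)
```

View pics/w1.png

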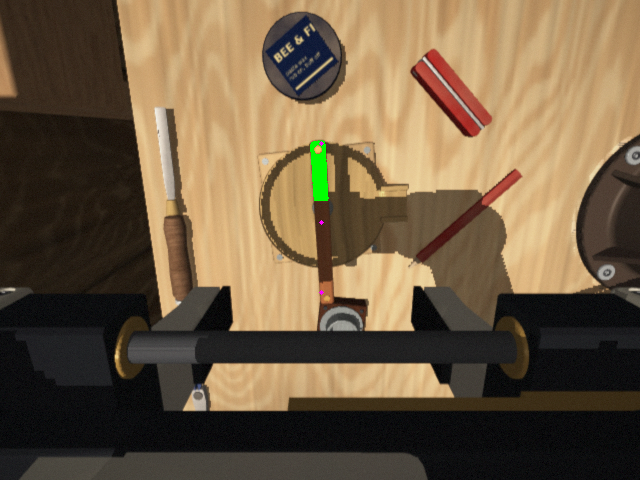

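```bash
python3 - <<'E'
from rig import *
from h import *
np.set_printoptions(precision=4,suppress=True)
r.pause(.1);o=readout.get_obs();d=capture('wrist');Pw=wristP(d,o)
a,b=[onz(Pw,u,.131) for u in [(318,149),(326,298.5)]]
v=b-a;print(a,b,np.linalg.norm(v),(a+b)/2,'yaw',np.degrees(np.arctan2(-v[0],v[1])))
a,b=[onz(Pw,u,.131) for u in [(317.5,140.5),(326.5,304)]];print(np.linalg.norm(b-a),(a+b)/2)
for l in ['dish']:
    for c in ['scene','side']:
        D=capture(c); print([onz(P(D),m['uv'],.122)[:2] for m in mark_of('handle',c)[:1]])
E
```

```text
[ 0.4478 -0.0854  0.131 ] [0.4403 0.0562 0.131 ] 0.14176042044429857 [ 0.444  -0.0146  0.131 ] yaw 3.0279707329977583
0.15477741572390596 [ 0.444  -0.0152  0.131 ]
[array([ 0.45  , -0.0219])]
[array([ 0.4479, -0.013 ])]
```

```bash
python3 - <<'E'
from rig import *
from h import *
np.set_printoptions(precision=4,suppress=True)
a=np.pi+np.radians(3.1)
p=[.444,-.0165]
r.movep([*p,.20],down(a))
fingers.grip(.04)
print(r.movel([*p,.103],velocity=.08,force_limit=8))
for w in [.028,.022,.018,.016,.010]:
    fingers.grip(w);o=readout.get_obs();print(o['t'],o['gripper_width'],o['gripper_force'],o['ft_force'])
r.pause(.2);o=readout.get_obs();print(o['tcp_pos'],o['gripper_width'],o['gripper_force'],o['ft_force'],o['torque'])
for c in ['side']:
    d=capture(c);cv2.imwrite(f'pics/{c}1.png',cv2.resize(d['color'][180:380,200:470,::-1],None,fx=2.5,fy=2.5))
E
```

```text
False
10.4083 0.028138689287442738 0.0 [ 0.2723  0.1641 -0.0439]
10.8 0.021992079402103272 0.0 [-0.4005 -0.3005 -0.2646]
11.15 0.017868353091694236 0.0 [-0.1788 -0.1126 -0.529 ]
11.4417 0.01595295948807824 0.0 [0.1673 0.9869 0.1953]
11.675 0.013393826163285723 29.998016953468323 [ 2.1432 -0.7777 -0.7391]
[ 0.4441 -0.0165  0.103 ] 0.013323870987259059 29.997755885124207 [ 0.9367 -0.5879 -1.1548] [-0.1554 -0.2694 -0.0382]
```

View pics/side1.png

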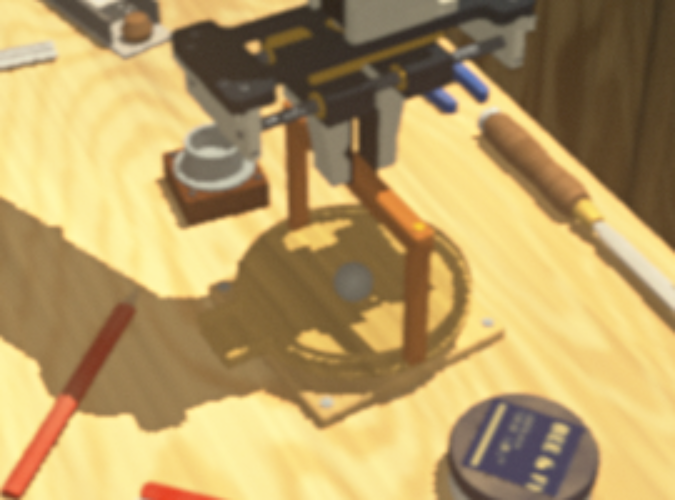

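```bash
python3 - <<'E'
from rig import *
from h import *
np.set_printoptions(precision=4,suppress=True)
r.movel([.444,-.0165,.113],velocity=.02)
r.pause(.2);o=readout.get_obs();print(o['t'],o['gripper_width'],o['ft_force'],o['torque'])
r.movel([.444,-.0165,.204],velocity=.05)
r.pause(.3);o=readout.get_obs();print(o['t'],o['tcp_pos'],o['gripper_width'],o['gripper_force'],o['ft_force'],o['torque'])
D={c:capture(c) for c in ['scene','side']};cv2.imwrite('pics/lift.png',np.hstack([cv2.resize(D['scene']['color'][170:330,250:430],None,fx=2.2,fy=2.2),cv2.resize(D['side']['color'][170:330,230:410],None,fx=2.2,fy=2.2)])[:,:,::-1])
for l in ['handle','lip','ball_center','dish_middle','dish','caster_cup']:
    u=[mark_of(l,c) for c in D]
    if all(u): print(l,tri(P(D['scene']),u[0][0]['uv'],P(D['side']),u[1][0]['uv']),u[0][0]['uv'],u[1][0]['uv'])
E
```

```text
12.775 0.013447861179890446 [-0.809  -0.0518 -4.244 ] [-0.0104  0.1361 -0.0684]
15.0417 [ 0.444  -0.0165  0.2039] 0.013341211237280338 29.996806383132935 [-0.0422 -0.0187 -5.2565] [ 0.0017  0.1221 -0.0252]
lip [ 0.3482 -0.0258  0.1351] [395.7, 234.8] [283.9, 264.2]
ball_center [ 0.4435 -0.0159  0.1383] [346.3, 219.0] [339.8, 240.1]
dish_middle [ 0.4449 -0.02    0.1385] [346.8, 217.6] [341.8, 241.5]
dish [ 0.4445 -0.0173  0.113 ] [346.6, 231.7] [341.1, 253.4]
caster_cup [ 0.4198  0.1444 -0.0011] [296.7, 331.1] [286.0, 257.5]
```

View pics/lift.png

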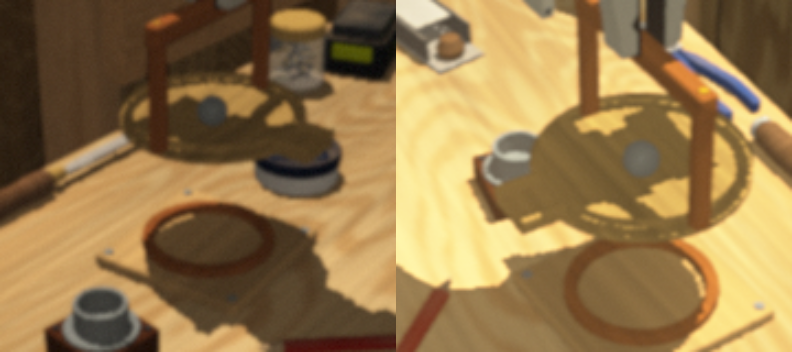

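```bash
python3 - <<'E'
from rig import *
from h import *
np.set_printoptions(precision=4,suppress=True)
a0=np.pi+np.radians(3.1); p=[.444,-.0165,.204]
o=readout.get_obs();q0=np.array(o['joint_positions']);t=o['t']
q1=np.array(kin.solve_ik(p,down(a0+np.radians(98.2-183.1))));print(q0,q1)
N=10
for i in range(1,N+1):
    r.goto_joints(q0+(q1-q0)*i/N);o=readout.get_obs()
    if i in(1,N):print(o['t']-t,o['qvel'],o['gripper_width'],o['torque'])
    if o['t']>33: print('late',i);break
r.pause(.4)
o=readout.get_obs();print(o['t'],o['tcp_pos'],o['gripper_width'],o['gripper_force'],o['ft_force'],o['torque'])
D={c:capture(c) for c in ['scene','side']};cv2.imwrite('pics/turn.png',np.hstack([cv2.resize(D['scene']['color'][170:350,250:430],None,fx=2.2,fy=2.2),cv2.resize(D['side']['color'][170:350,230:410],None,fx=2.2,fy=2.2)])[:,:,::-1])
for l in ['handle','lip','ball_center','dish_middle','dish','caster_cup']:
    u=[mark_of(l,c) for c in D]
    if all(u): print(l,tri(P(D['scene']),u[0][0]['uv'],P(D['side']),u[1][0]['uv']),u[0][0]['uv'],u[1][0]['uv'])
E
```

```text
[ 0.4092 -0.0322 -0.4686 -0.     -1.1344 -0.3551] [ 0.4092 -0.0322 -0.4686  0.     -1.1344 -1.8369]
0.2665999999999986 [0.0017 0.0015 0.0002 0.0009 0.0013 0.0346] 0.013381847521936283 [ 0.0401  0.0921 -0.0063]
2.6666000000000007 [-0.0009  0.0008 -0.0007  0.001   0.0007  0.0086] 0.01326624305358015 [-0.0596 -0.0619 -0.0088]
18.8083 [ 0.444  -0.0165  0.204 ] 0.012978155911508988 29.996950328350067 [ 0.1783  0.0138 -4.1139] [ 0.0673 -0.0181 -0.0506]
handle [ 0.4455 -0.0178  0.2257] [346.8, 171.9] [342.2, 189.8]
lip [0.4313 0.0738 0.1334] [319.0, 242.7] [306.8, 213.5]
ball_center [ 0.4515 -0.0194  0.1392] [344.4, 217.1] [346.0, 238.9]
dish_middle [ 0.4468 -0.0197  0.1421] [346.8, 216.5] [343.5, 238.1]
dish [ 0.4461 -0.0173  0.1152] [345.9, 230.4] [342.0, 252.0]
caster_cup [0.4064 0.0592 0.1063] [317.4, 240.4] [286.1, 252.7]
```

View pics/turn.png

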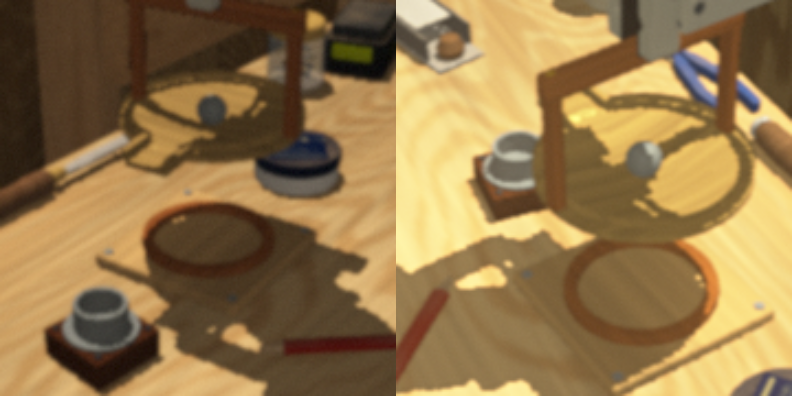

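```bash
python3 - <<'E'
from rig import *
from h import *
np.set_printoptions(precision=4,suppress=True)
for k in range(4):
    r.pause(.9)
    D={c:capture(c) for c in ['scene','side']}
    for l in ['lip','ball_center','dish_middle','dish']:
        u=[mark_of(l,c) for c in D]
        if all(u): print(l,tri(P(D['scene']),u[0][0]['uv'],P(D['side']),u[1][0]['uv']))
o=readout.get_obs();print(o['t'],o['gripper_width'],o['gripper_force'],o['ft_force'])
cv2.imwrite('pics/end.png',np.hstack([cv2.resize(D[c]['color'][170:300,270:410],None,fx=2.8,fy=2.8) for c in D])[:,:,::-1])
E
```

```text
lip [0.4316 0.0746 0.1351]
ball_center [ 0.4444 -0.0212  0.1397]
dish_middle [ 0.4443 -0.0212  0.1406]
dish [ 0.4483 -0.0183  0.1135]
ball_center [ 0.4455 -0.0189  0.1384]
dish_middle [ 0.4441 -0.0209  0.1394]
dish [0.3866 0.026  0.1289]
lip [0.4292 0.075  0.1312]
dish_middle [ 0.4468 -0.0195  0.1383]
lip [0.4329 0.072  0.1331]
ball_center [ 0.4466 -0.022   0.1372]
dish [ 0.4453 -0.019   0.115 ]
25.1083 0.013383010444426118 29.99685913324356 [ 0.2445 -0.0546 -4.1503]
```

View pics/end.png

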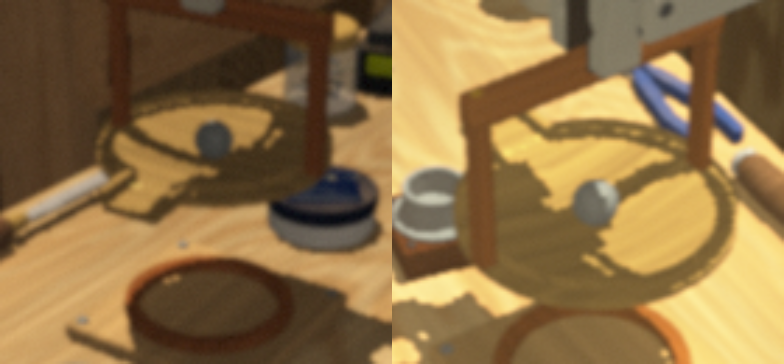

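The last picture shows the ball in the middle of the dish (about (213,140) on the left and (597,203) on the right), the dish level, and the lip pointing at the cup.

```bash
python3 -c "
from rig import *
print(close_job())"
```

```text
the job is handed in; nothing more can be done
None
```

The job is handed in at about 25 s: the dish was lifted about 10 cm, then turned 85° so its lip points at the cup, and it is held level over its rest at 30 N with the ball in the middle; I never went near the tin.

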